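# Snap the bobbin box shut

## Task

The lid of the pale grey bobbin box on the lace maker's stall is only half on: press down its four popped-up rim sections with the fingertips, one after another, until all four sides have clicked shut and lie flush. Only press: do not pick up the box, tip it or push it out of its place, leave the bobbins, spools, tin and jar around it where they are, and take the hand away at the end.

Things in the scene. Friction and masses are not known exactly. Their poses are not given: they have to be found in the camera images.
- box: Pale grey plastic bobbin box with a snap lid, loose on the table: 140 mm along its x, 190 mm along its y, lid top 58 mm high when shut, 0.55 to 0.95 kg. Origin: centre of its underside, z up; yaw up to 35 degrees. The lid is a fixed middle panel (66 x 116 mm) and four rim sections, one per side, hinged along their inner edges; a raised one slopes up outward, its free edge 12 mm above the panel.
- near_pad (a point): top of the near section (box's -x side) of the lid, on its three dark finger ribs, midway along it and 25 mm out from its hinge line (11 mm in from the free edge). The section is 36 mm wide and 190 mm long. When shut this point lies at (-59, 0, 58) mm in the box's axes; when raised it is about 8.5 mm higher and 2 mm nearer the middle
- near (a joint): hinge angle of the near section (box's -x side), rad: 0 = popped up, 0.35 or slightly more = shut and flush with the panel. Over-centre spring: pressed at the ribs the resistance grows to 8 to 10 N at about 0.1 rad, then gives way; past about 0.2 it snaps shut by itself and stays, short of that it springs up again. Up at the start.
- far_pad (a point): top of the far section (box's +x side) of the lid, on its three dark finger ribs, midway along it and 25 mm out from its hinge line (11 mm in from the free edge). The section is 36 mm wide and 190 mm long. When shut this point lies at (59, 0, 58) mm in the box's axes; when raised it is about 8.5 mm higher and 2 mm nearer the middle
- far (a joint): hinge angle of the far section (box's +x side), rad: 0 = popped up, 0.35 or slightly more = shut and flush with the panel. Over-centre spring: pressed at the ribs the resistance grows to 8 to 10 N at about 0.1 rad, then gives way; past about 0.2 it snaps shut by itself and stays, short of that it springs up again. Up at the start.
- left_pad (a point): top of the left section (box's +y side) of the lid, on its three dark finger ribs, midway along it and 25 mm out from its hinge line (11 mm in from the free edge). The section is 36 mm wide and 65 mm long, between the ends of the two long ones. When shut this point lies at (0, 84, 58) mm in the box's axes; when raised it is about 8.5 mm higher and 2 mm nearer the middle
- left (a joint): hinge angle of the left section (box's +y side), rad: 0 = popped up, 0.35 or slightly more = shut and flush with the panel. Over-centre spring: pressed at the ribs the resistance grows to 8 to 10 N at about 0.1 rad, then gives way; past about 0.2 it snaps shut by itself and stays, short of that it springs up again. Up at the start.
- right_pad (a point): top of the right section (box's -y side) of the lid, on its three dark finger ribs, midway along it and 25 mm out from its hinge line (11 mm in from the free edge). The section is 36 mm wide and 65 mm long, between the ends of the two long ones. When shut this point lies at (0, -84, 58) mm in the box's axes; when raised it is about 8.5 mm higher and 2 mm nearer the middle
- right (a joint): hinge angle of the right section (box's -y side), rad: 0 = popped up, 0.35 or slightly more = shut and flush with the panel. Over-centre spring: pressed at the ribs the resistance grows to 8 to 10 N at about 0.1 rad, then gives way; past about 0.2 it snaps shut by itself and stays, short of that it springs up again. Up at the start.
- bobbin_a: Bystander: wooden lace bobbin lying on the table, 110 mm long along its x, 12 mm thick, beside the box's left side. Origin under its centre.
- bobbin_b: Bystander: wooden lace bobbin, same size, beside the box's right side. Origin under its centre.
- bobbin_c: Bystander: wooden lace bobbin, same size, by the box's far side, parallel to it. Origin under its centre.
- spool_a: Bystander: thread spool standing, 32 mm across, 36 mm high, by the box's far left corner. Origin under its centre.
- pin_tin: Bystander: round steel pin tin, 58 mm across, 29 mm high, by the box's far right corner. Origin under its centre.
- spool_b: Bystander: larger thread spool standing apart, 40 mm across, 50 mm high. Origin under its centre.
- jar: Bystander: closed jar, 60 mm across, 75 mm high, standing apart. Origin under its centre.
There are look-alikes about, which are no part of the job. Leave any purple look-alike of the box alone.

How it is judged (in metres and radians):
At the end, for the whole second after the job is handed in: All four lid sections shut (each hinge above 0.31 of 0.35 rad), the box at rest flat on the table within 30 mm of where it stood (value of joint each of near, far, left, right above 0.31 rad and height (world z) of box below 0.004 m and angle between box's own z axis and vertical below 0.03 rad and distance of box from where it was at the start of the episode below 0.03 m and linear speed of box below 0.01 m/s); the robot touches nothing.
It fails at once if the box is lifted (over 12 mm) or tipped (over 0.2 rad) (height (world z) of box above 0.012 m or angle between box's own z axis and vertical above 0.2 rad).
It fails at once if the box is pushed more than 30 mm out of its place (distance of box from where it was at the start of the episode above 0.03 m).
It fails at once if a bystander is moved more than 30 mm (distance of any of bobbin_a, bobbin_b, bobbin_c, spool_a, pin_tin, spool_b, jar from where it was at the start of the episode above 0.03 m).
It also fails if it takes over 42 s, if anything falls off the work surface, if the arm or the gripper's body presses on something with over 40 N, if the wrist force passes 120 N, or if a joint passes its speed limit or range.

## Robot

A 6-joint arm with a two-finger parallel gripper is mounted at the origin on the work surface. World frame = base frame: x ahead of the robot, y to its left, z up, the work surface at z = 0. Lengths are in mm, angles in rad, forces in N, time in s.
With the tool pointing down it reaches from about 275 to 850 mm from the base axis. Payload 19 kg.
Tool frame: the origin (TCP) lies on the centre line of the jaws, within the pads' length; the fingertips stand r.tip_reach ahead of it and the grasp point (between the pads) lies 3 mm ahead of it (r.tip_reach is the distance from the TCP to the fingertips, in mm); z points along the fingers, y is the direction in which the jaws open and shut (so a half turn about z gives the same grasp; the last joint's range is limited). The gripper opens to 85 mm and grips with 20 to 120 N. Pads are 22 mm wide; open, the fingers measure 114 mm over their backs; the gripper's body (76 mm by 85 mm) begins 54 mm behind the grasp point. The pads swing forward as they close: fully open they stand 13 mm farther back than shut.
Start: joints at [1.116, 0.15, 1.437, -0, 1.554, -0.134], TCP at [181.317, 545.635, 253.267] pointing down, gripper open.
Joint ranges: [-2.8, 2.8], [-0.68, 2.1], [0.12, 2.68], [-1.39, 4.53], [0.16, 2.79], [-2.81, 2.81]. Speed limits (rad/s): [1.89, 1.89, 2.22, 3.01, 3.01, 3.01].

## Interface

Orientations are given as a unit quaternion [x, y, z, w].
In Python, from cell import r gives the robot as it stands.
- The arm moves only by the shell command python3 -m inch 'ROWS' [FORCE]. ROWS is JSON, a list of rows, each a list of 7 numbers: the closure in counts, from 0 (fully open) to 255 (shut), then the shift along the tool's x, y, z in mm, then the turn, a rotation vector about the tool's x, y, z in degrees. In form: [[hand, dx, dy, dz, ax, ay, az], ...]. A call has 1 to 10 rows; each row shifts and turns the commanded pose from where the row before left it, along the tool's axes as they then stand; what a row does not reach is not made up. A row lasts 1/8 s, in which the tool goes at most 62.5 mm and 10.7 degrees, less where a joint would pass 70% of its speed; a pose out of reach is approached as far as the arm can. A call is refused whole if a number of a shift passes 62.5 or a number of a turn 10.7, either way. A call with a gripper value outside its range is refused whole. The fingers move at their own pace and stop on an object; FORCE is the grip in N (left out, the last holds). Time passes only in rows, so rows that do not move let the fingers close. It gives the time, the measured TCP pose, the force and the opening at its end, in the units of the state.
- r.get_state(): the state, without advancing time (a new reading comes with each control period).
- r.camera(name): name is "scene" or "side" or "wrist"; returns a dict with "img" (400x640x3 uint8, blue, green, red), "intrinsics" (3x3 intrinsics, pixels), "k1" (the pictures are not rectified: a ray, as slopes to the right and down, at radius r is drawn at 1 + k1 r^2 times it, then the intrinsics apply), "R" (3x3) and "t" (3): a world point X has camera coordinates R X + t; the wrist camera has in their place "hand_eye" (4x4, takes a point from camera to tool coordinates, whose origin is the TCP and whose axes are the flange's). Camera axes: x right, y down, z forward; pixel columns grow to the right and rows downward; lengths in mm; the calibration is good to about 2 mm. A picture is of the moment at which its call begins: read the wrist's pose just before it. There is no depth.
- r.sign_off(): hands the job in, once; it reports no verdict.
The state is a dict: "time": time; "joint_positions": joint angles; "qd": joint speeds; "effort": joint torques, N m; "position": TCP position; "tcp_rot": TCP orientation; "ft_force": force on the tool from outside, world axes, zero at the start; "wrist_torque": the same for the moment, N m; "finger_gap": opening from 0.0 (shut) to 1.0 (fully open).
Only numpy, scipy, OpenCV 4.12 (cv2) and the standard library are available. Lean on these libraries where they do the work, as an engineer would, in place of code of your own. Each camera call takes 0.05 s, during which the arm holds its last target. There are 200 camera calls.

## Working session

There is one attempt and no reset: what is moved stays moved. The work goes in short steps, Python scripts to look and compute and a shell command to move; the robot and the scene stay as the last step left them, time stands still between calls to the robot, and variables do not carry over. Pictures are saved under pics/ and viewed, about 8 in all and at most 12, crops included, and the job is handed in when it is done.

```bash
ls; mkdir -p pics; cat > h.py <<'E'
import numpy as np, cv2
from cell import r
from scipy.spatial.transform import Rotation as Ro
def snap(name,fn):
    c=r.camera(name); cv2.imwrite('pics/'+fn,c['img']); return c
def ray(c,u,v):
    K=np.array(c['intrinsics'],float)
    d=np.array([(u-K[0,2])/K[0,0],(v-K[1,2])/K[1,1]]); p=d.copy()
    for _ in range(30): p=d/(1+c['k1']*(p@p))
    w=np.array([p[0],p[1],1]); R=np.array(c['R']);t=np.array(c['t'])
    return -R.T@t, R.T@w
def plane(c,u,v,z):
    o,d=ray(c,u,v); return o+d*(z-o[2])/d[2]
def proj(c,X):
    K=np.array(c['intrinsics'],float); q=np.array(c['R'])@X+np.array(c['t']); p=q[:2]/q[2]; p=p*(1+c['k1']*(p@p))
    return np.array([K[0,0]*p[0]+K[0,2],K[1,1]*p[1]+K[1,2]])
E
python3 - <<'E'
from h import *
import pickle
s=r.get_state(); print(s, r.tip_reach)
d={n:snap(n,n+'0.png') for n in('scene','side')}
pickle.dump(d,open('c0.pkl','wb'))
for n in d: print(n,-np.array(d[n]['R']).T@np.array(d[n]['t']))
E
```

```text
pics
{'time': 0.0, 'joint_positions': array([ 1.11601498e+00,  1.50977685e-01,  1.43797388e+00,  1.06393350e-05,
        1.55380484e+00, -1.33998050e-01]), 'qd': array([-0.00100339, -0.00068205, -0.00109407,  0.00024865, -0.00054967,
        0.00189367]), 'effort': array([ 1.77034766e-03, -7.13019347e+01, -5.70904934e+01,  1.71283577e-04,
        8.56815430e-03,  1.00078485e-04]), 'position': array([181.2285915 , 545.48096774, 252.70863412]), 'tcp_rot': array([ 1.59704908e-01,  9.87164629e-01, -5.55298605e-04, -1.73924318e-04]), 'ft_force': array([-0.70469329, -0.89797366, -0.51598235]), 'wrist_torque': array([0.0265552 , 0.03265179, 0.00124224]), 'finger_gap': 1.0019728932243954} 22.0
scene [1084.20749088  414.43853933  580.08967907]
side [  47.78869453 -696.5892439   712.16939274]
```

View pics/scene0.png

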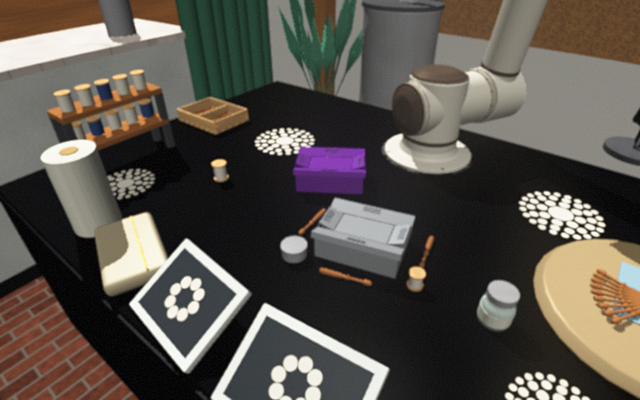

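View pics/side0.png

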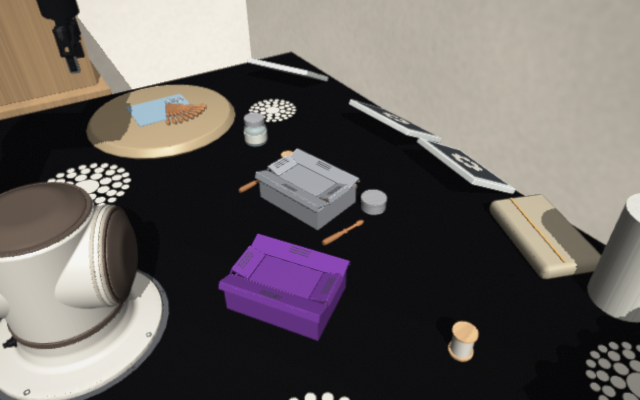

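The scene picture shows the grey box at about (365,235), with the purple look-alike at (330,170). In the side picture the grey box is at (308,187) and the purple one at (285,285). I'll enlarge both views of the grey box.

```bash
python3 - <<'E'
from h import *
a=cv2.imread('pics/scene0.png')[190:285,295:445]; b=cv2.imread('pics/side0.png')[140:235,235:385]
A=[cv2.resize(x,None,fx=5.2,fy=3.1*1,interpolation=cv2.INTER_CUBIC) for x in(a,b)]
cv2.imwrite('pics/crop.png',np.vstack(A)); 
import pickle
d=pickle.load(open('c0.pkl','rb'))
for n,u,v in(('scene',365,222),('side',308,178)): print(plane(d[n],u,v,58))
E
```

```text
[499.9248233   78.07587325  58.        ]
[518.03021492  88.29596551  58.        ]
```

View pics/crop.png

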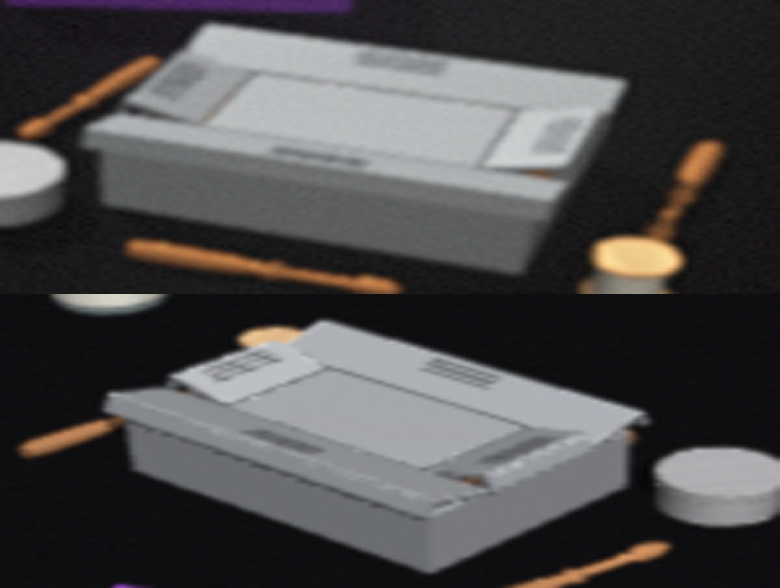

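The crops show all four sections up, with the ribs visible on each in both views. I'll triangulate the rib patches.

```bash
python3 - <<'E'
from h import *
import pickle
d=pickle.load(open('c0.pkl','rb'))
S=dict(near=(400,62),far=(322,156),left=(560,130),right=(178,78)); T=dict(near=(285,440),far=(460,372),left=(245,365),right=(520,450))
P={}
for k in S:
    u1,v1=S[k]; u2,v2=T[k]
    A=[ray(d['scene'],295+u1/5.2,190+v1/3.1),ray(d['side'],235+u2/5.2,140+(v2-294)/3.1)]
    M=0;b=0
    for o,w in A:
        w=w/np.linalg.norm(w); Q=np.eye(3)-np.outer(w,w); M=M+Q;b=b+Q@o
    P[k]=np.linalg.solve(M,b); print(k,P[k], *[np.linalg.norm((np.eye(3)-np.outer(w,w)/(w@w))@(P[k]-o)) for o,w in A])
c=sum(P.values())/4; a=P['far']-P['near']; b=P['left']-P['right']
print(c,np.degrees(np.arctan2(a[1],a[0])),np.degrees(np.arctan2(-b[0],b[1])),np.linalg.norm(a),np.linalg.norm(b))
s=r.get_state(); print(Ro.from_quat(s['tcp_rot']).as_matrix().round(3)); print(np.array(r.camera('wrist')['hand_eye']).round(2),r.camera('wrist')['intrinsics'])
E
```

```text
near [461.44336954  71.80936869  65.68539668] 0.3507306748200627 0.35073067482017206
far [569.65648456 102.6994909   65.61285057] 0.015790897508228888 0.015790897508206118
left [492.62570595 164.16151443  67.28610003] 1.570724578766926 1.570724578766807
right [536.52840531   7.06967052  66.09594469] 0.0966061390003948 0.09660613900044067
[515.06349134  86.43501113  66.17007299] 15.931732385432074 15.614165275336775 112.5356973323914 163.1156366091952
[[-0.949  0.315 -0.   ]
 [ 0.315  0.949 -0.001]
 [ 0.    -0.001 -1.   ]]
[[   0.     -0.95   -0.32   83.54]
 [   1.      0.     -0.     -0.26]
 [   0.     -0.32    0.95 -121.34]
 [   0.      0.      0.      1.  ]] [[320.9427562    0.         308.94970475]
 [  0.         320.9427562  194.80861438]
 [  0.           0.           1.        ]]
```

Triangulation puts the box centre at about (515,86) with yaw 15.8°. The rib spans of 112.5 and 163 mm agree with the stated geometry. Next I'll turn the tool square to the box, shut the fingers and fly to above the left section.

```bash
cat > w.py <<'E'
# where am I in box axes (tip height too), and tool yaw error
from h import *
import sys
C=np.array([515,86.4]); yaw=np.radians(15.8)
def st():
    s=r.get_state(); p=s['position']; q=p[:2]-C; c,n=np.cos(yaw),np.sin(yaw)
    M=Ro.from_quat(s['tcp_rot']).as_matrix()
    print('t%.2f box xy'%s['time'],(c*q[0]+n*q[1]).round(1),(-n*q[0]+c*q[1]).round(1),'tipz',(p[2]-22).round(1),'y-axis deg',np.degrees(np.arctan2(M[1,1],M[0,1])).round(2),'tilt',M[:,2].round(3),'F',s['ft_force'].round(1),'gap',round(s['finger_gap'],2))
if __name__=='__main__': st()
E
python3 -m inch '[[255,0,0,0,0,0,-8.5],[255,0,0,0,0,0,-8.5],[255,0,0,0,0,0,-8.5],[255,0,0,0,0,0,-8.7]]' 40
python3 -m inch '[[255,-20,-45,0,0,0,0],[255,-20,-45,0,0,0,0],[255,-20,-45,0,0,0,0],[255,-20,-45,0,0,0,0],[255,-20,-45,0,0,0,0],[255,-20,-45,0,0,0,0],[255,-20,-45,0,0,0,0],[255,-20,-45,0,0,0,0],[255,-20,-45,0,0,0,0],[255,0,0,0,0,0,0]]'
python3 w.py
```

```text
time: 0.7
position: [181.3, 545.6, 253.1]
tcp_rot: [-0.14, 0.99, -0.0, -0.0]
ft_force: [0.2, 0.2, -0.8]
finger_gap: 0.147
time: 1.95
position: [466.4, 202.8, 252.8]
tcp_rot: [-0.136, 0.991, -0.0, -0.0]
ft_force: [0.8, 0.7, -0.1]
finger_gap: 0.001
t1.95 box xy -15.1 125.2 tipz 230.8 y-axis deg 105.61 tilt [-0.001 -0.001 -1.   ] F [ 0.8  0.7 -0.1] gap 0.0
```

```bash
python3 -m inch '[[255,-15,-48,0,0,0,0],[255,0,0,50,0,0,0],[255,0,0,50,0,0,0],[255,0,0,48,0,0,0],[255,0,0,0,0,0,0],[255,0,0,0,0,0,0]]'
python3 w.py; python3 - <<'E'
from h import *
a=snap('scene','s1.png')['img'][150:290,285:455]; b=snap('side','d1.png')['img'][90:230,235:405]
cv2.imwrite('pics/v1.png',np.hstack([cv2.resize(x,None,fx=2.35,fy=2.8,interpolation=cv2.INTER_CUBIC) for x in(a,b)]))
E
```

```text
time: 2.7
position: [493.0, 163.5, 107.2]
tcp_rot: [-0.138, 0.99, 0.0, 0.001]
ft_force: [0.8, -0.3, 0.5]
finger_gap: -0.003
t2.70 box xy -0.2 80.2 tipz 85.2 y-axis deg 105.85 tilt [ 0.002  0.    -1.   ] F [ 0.8 -0.3  0.5] gap -0.0
```

View pics/v1.png

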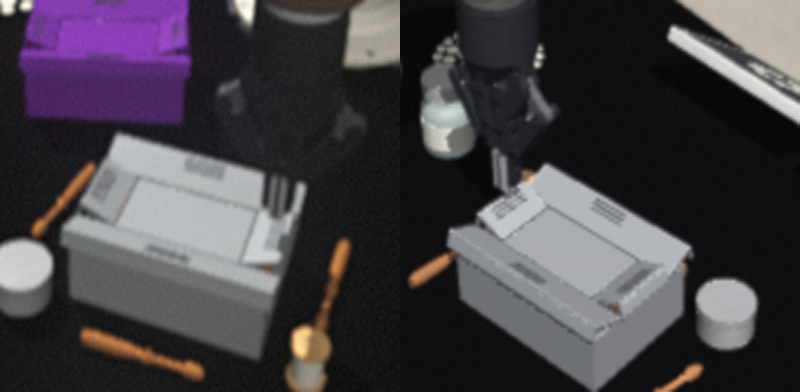

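The shut fingertips hang right over the left ribs in both views: left half at about (277,190), right half at about (507,180). Pressing down in small steps.

```bash
python3 -m inch '[[255,0,-2,12,0,0,0],[255,0,0,4,0,0,0],[255,0,0,3,0,0,0],[255,0,0,2,0,0,0],[255,0,0,0,0,0,0]]'; python3 w.py
python3 -m inch '[[255,0,0,1.5,0,0,0],[255,0,0,1.5,0,0,0],[255,0,0,0,0,0,0]]';python3 w.py
```

```text
time: 3.42
position: [493.2, 161.3, 84.6]
tcp_rot: [-0.138, 0.99, 0.0, 0.0]
ft_force: [-1.1, 2.1, 6.8]
finger_gap: -0.002
t3.42 box xy -0.6 78.0 tipz 62.6 y-axis deg 105.82 tilt [ 0.001  0.    -1.   ] F [-1.1  2.1  6.8] gap -0.0
time: 3.8
position: [492.8, 160.9, 81.0]
tcp_rot: [-0.138, 0.99, -0.0, -0.0]
ft_force: [0.0, 0.6, -0.3]
finger_gap: 0.002
t3.80 box xy -1.0 77.8 tipz 59.0 y-axis deg 105.82 tilt [-0. -0. -1.] F [ 0.   0.6 -0.3] gap 0.0
```

The force rose to about 7 N and then dropped away, so it has snapped. I'll touch a little lower to confirm it bottoms out, then lift.

```bash
python3 -m inch '[[255,0,0,1.5,0,0,0],[255,0,0,0.5,0,0,0],[255,0,0,0,0,0,0]]';python3 w.py
python3 -m inch '[[255,0,0,-25,0,0,0],[255,0,-50,0,0,0,0],[255,0,-50,0,0,0,0],[255,0,-54,0,0,0,0],[255,0,0,0,0,0,0],[255,0,0,0,0,0,0],[255,0,0,0,0,0,0]]'; python3 w.py
```

```text
time: 4.18
position: [493.1, 161.0, 79.6]
tcp_rot: [-0.138, 0.99, -0.0, 0.0]
ft_force: [-2.8, -0.7, 6.6]
finger_gap: -0.002
t4.17 box xy -0.8 77.7 tipz 57.6 y-axis deg 105.82 tilt [ 0. -0. -1.] F [-2.8 -0.7  6.6] gap -0.0
time: 5.05
position: [534.7, 13.8, 104.3]
tcp_rot: [-0.138, 0.99, 0.0, -0.0]
ft_force: [0.2, -0.3, -0.1]
finger_gap: 0.001
t5.05 box xy -0.8 -75.2 tipz 82.3 y-axis deg 105.89 tilt [-0.  0. -1.] F [ 0.2 -0.3 -0.1] gap 0.0
```

```bash
python3 -m inch '[[255,0,-2,11,0,0,0],[255,0,0,4,0,0,0],[255,0,0,3,0,0,0],[255,0,0,1.5,0,0,0],[255,0,0,0,0,0,0]]'; python3 w.py
python3 -m inch '[[255,0,0,1.5,0,0,0],[255,0,0,1.5,0,0,0],[255,0,0,0,0,0,0]]';python3 w.py
python3 -m inch '[[255,0,0,1.5,0,0,0],[255,0,0,0.5,0,0,0],[255,0,0,0,0,0,0]]';python3 w.py
```

```text
time: 5.68
position: [535.8, 10.7, 85.1]
tcp_rot: [-0.138, 0.99, -0.0, 0.0]
ft_force: [-0.8, -2.8, 8.5]
finger_gap: -0.001
t5.67 box xy -0.6 -78.5 tipz 63.1 y-axis deg 105.83 tilt [ 0.001 -0.001 -1.   ] F [-0.8 -2.8  8.5] gap -0.0
time: 6.05
position: [535.2, 11.1, 81.4]
tcp_rot: [-0.138, 0.99, 0.0, -0.0]
ft_force: [-0.8, 0.2, -0.0]
finger_gap: -0.002
t6.05 box xy -1.0 -78.0 tipz 59.4 y-axis deg 105.83 tilt [-0.001  0.    -1.   ] F [-0.8  0.2 -0. ] gap -0.0
time: 6.42
position: [535.5, 10.9, 79.8]
tcp_rot: [-0.138, 0.99, -0.0, -0.0]
ft_force: [-1.0, 0.4, 1.2]
finger_gap: -0.001
t6.42 box xy -0.9 -78.2 tipz 57.8 y-axis deg 105.82 tilt [-0. -0. -1.] F [-1.   0.4  1.2] gap -0.0
```

Right snapped as well. Next is near.

```bash
python3 -m inch '[[255,0,0,-25,0,0,0],[255,18,26,0,0,0,0],[255,18,26,0,0,0,0],[255,18,26,0,0,0,0],[255,0,0,0,0,0,0],[255,0,0,0,0,0,0]]'; python3 w.py
python3 -m inch '[[255,0,0,11,0,0,0],[255,0,0,4,0,0,0],[255,0,0,3,0,0,0],[255,0,0,1.5,0,0,0],[255,0,0,0,0,0,0]]'; python3 w.py
python3 -m inch '[[255,0,0,1.5,0,0,0],[255,0,0,1.5,0,0,0],[255,0,0,0,0,0,0]]';python3 w.py
python3 -m inch '[[255,0,0,1.5,0,0,0],[255,0,0,0.5,0,0,0],[255,0,0,0,0,0,0]]';python3 w.py
```

```text
time: 7.18
position: [462.8, 71.1, 105.0]
tcp_rot: [-0.138, 0.99, -0.0, 0.0]
ft_force: [0.2, -0.2, -0.0]
finger_gap: 0.002
t7.17 box xy -54.4 -0.5 tipz 83.0 y-axis deg 105.84 tilt [ 0.001 -0.    -1.   ] F [ 0.2 -0.2 -0. ] gap 0.0
time: 7.8
position: [462.3, 71.0, 84.9]
tcp_rot: [-0.137, 0.991, -0.0, -0.0]
ft_force: [-1.2, -0.9, 2.5]
finger_gap: -0.003
t7.80 box xy -54.9 -0.5 tipz 62.9 y-axis deg 105.8 tilt [-0.001 -0.    -1.   ] F [-1.2 -0.9  2.5] gap -0.0
time: 8.18
position: [462.2, 71.3, 82.1]
tcp_rot: [-0.138, 0.99, 0.0, -0.0]
ft_force: [-1.0, 1.2, 0.1]
finger_gap: -0.001
t8.18 box xy -54.9 -0.2 tipz 60.1 y-axis deg 105.82 tilt [-0. -0. -1.] F [-1.   1.2  0.1] gap -0.0
time: 8.55
position: [462.3, 71.3, 80.3]
tcp_rot: [-0.138, 0.99, -0.0, -0.0]
ft_force: [-0.3, -0.4, -0.7]
finger_gap: 0.0
t8.55 box xy -54.9 -0.2 tipz 58.3 y-axis deg 105.82 tilt [-0. -0. -1.] F [-0.3 -0.4 -0.7] gap 0.0
```

Near gave way, with no resistance left at 58.3 mm. Now far, 109 mm across.

```bash
python3 -m inch '[[255,0,0,-25,0,0,0],[255,-36,0,0,0,0,0],[255,-36,0,0,0,0,0],[255,-38,0,0,0,0,0],[255,0,0,0,0,0,0],[255,0,0,0,0,0,0]]'; python3 w.py
python3 -m inch '[[255,0,0,11,0,0,0],[255,0,0,4,0,0,0],[255,0,0,3,0,0,0],[255,0,0,1.5,0,0,0],[255,0,0,0,0,0,0]]'; python3 w.py
python3 -m inch '[[255,0,0,1.5,0,0,0],[255,0,0,1.5,0,0,0],[255,0,0,0,0,0,0]]';python3 w.py
python3 -m inch '[[255,0,0,1.5,0,0,0],[255,0,0,0.5,0,0,0],[255,0,0,0,0,0,0]]';python3 w.py
```

```text
time: 9.3
position: [567.5, 101.2, 104.9]
tcp_rot: [-0.138, 0.99, -0.0, -0.001]
ft_force: [-0.1, -0.3, 0.2]
finger_gap: -0.002
t9.30 box xy 54.6 -0.1 tipz 82.9 y-axis deg 105.83 tilt [-0.001 -0.    -1.   ] F [-0.1 -0.3  0.2] gap -0.0
time: 9.93
position: [568.6, 101.4, 86.6]
tcp_rot: [-0.138, 0.99, 0.0, 0.001]
ft_force: [-0.0, 1.3, 9.1]
finger_gap: -0.002
t9.93 box xy 55.7 -0.2 tipz 64.6 y-axis deg 105.82 tilt [ 0.002  0.    -1.   ] F [-0.   1.3  9.1] gap -0.0
time: 10.3
position: [567.8, 101.2, 82.6]
tcp_rot: [-0.138, 0.99, -0.0, -0.0]
ft_force: [-0.7, -0.5, 0.1]
finger_gap: 0.001
t10.30 box xy 54.8 -0.2 tipz 60.6 y-axis deg 105.82 tilt [-0.001 -0.    -1.   ] F [-0.7 -0.5  0.1] gap 0.0
time: 10.68
position: [568.1, 101.2, 80.7]
tcp_rot: [-0.138, 0.99, -0.0, -0.0]
ft_force: [-0.6, 0.4, -0.8]
finger_gap: -0.003
t10.68 box xy 55.1 -0.2 tipz 58.7 y-axis deg 105.82 tilt [-0. -0. -1.] F [-0.6  0.4 -0.8] gap -0.0
```

All four gave way. I'll lift up and away, then check in both views.

```bash
python3 -m inch '[[255,0,0,-40,0,0,0],[255,0,0,-60,0,0,0],[255,0,0,-60,0,0,0],[255,30,50,0,0,0,0],[255,30,50,0,0,0,0],[255,30,50,0,0,0,0],[255,0,50,0,0,0,0],[255,0,0,0,0,0,0],[255,0,0,0,0,0,0]]'; python3 w.py; python3 - <<'E'
from h import *
a=snap('scene','s2.png')['img'][180:290,275:445]; b=snap('side','d2.png')['img'][135:245,235:405]
cv2.imwrite('pics/v2.png',np.vstack([cv2.resize(x,None,fx=2.7*1.5,fy=2.7,interpolation=cv2.INTER_CUBIC) for x in(a,b)]))
E
```

```text
time: 11.8
position: [427.1, 269.0, 240.7]
tcp_rot: [-0.138, 0.99, -0.0, -0.0]
ft_force: [0.5, -0.5, -0.1]
finger_gap: -0.0
t11.80 box xy -34.9 199.6 tipz 218.7 y-axis deg 105.86 tilt [-0. -0. -1.] F [ 0.5 -0.5 -0.1] gap -0.0
```

View pics/v2.png

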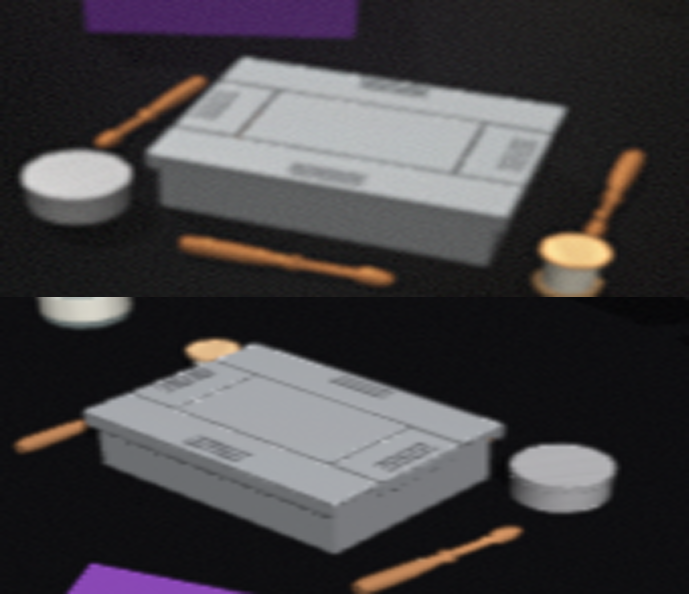

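Both views show all four sections flush, with the ribs flat at about (395,85), (328,173), (517,152) and (218,105) in the upper half. The bystanders stand as before and the hand is clear. I'll check the box's position and hand in.

```bash
python3 - <<'E'
from h import *
import pickle
d=pickle.load(open('c0.pkl','rb'))
P=[plane(d['scene'],275+x/4.05,180+y/2.7,58) for x,y in((395,85),(328,173),(517,152),(218,105))]
Q=[plane(d['side'],235+x/4.05,135+(y-297)/2.7,58) for x,y in((218,448),(360,386),(187,380),(403,456))]
print(np.mean(P,0),np.mean(Q,0)); print(r.get_state()['ft_force']); r.sign_off()
E
```

```text
[515.47660103  87.27712087  58.        ] [513.46933219  85.84550256  58.        ]
[ 0.22559056 -1.73400202 -0.22754308]
the job is handed in; nothing more can be done
```

I pressed all four raised lid sections with the shut fingertips, in the order left, right, near, far. All four snapped shut, and I handed the job in at about 12 s of the 42 s allowed.

- **Clicks:** On left, right and far the force rose to 7–9 N and then dropped to about 0. For near I only caught 2.5 N before it fell to 0. Near and far showed no springing back as I followed them down to 58–59 mm. Left and right bottomed out at about 57.7 mm.
- **Lid and surroundings:** The last pictures from both cameras show all four sides flush. The bobbins, tin and spool beside the box look unmoved by eye. The jar and larger spool stood well clear of the arm's path, and I did not check them separately.
- **Box position:** Its centre measured (515, 87) mm from one camera and (513, 86) mm from the other, against (515, 86) mm at the start. That difference is within camera accuracy.
- **Hand:** It ended about 160 mm above the lid, off to the left side, touching nothing.

No check failed or disagreed beyond that 2 mm.

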